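Load the tin dispenser

ROBOT

A 6-joint arm with a two-finger parallel gripper is mounted at the origin on a cart in front of the work surface, level with it; the furniture and walls round the work are solid. World frame = base frame: x ahead of the robot, y to its left, z up, the work surface at z = 0. Lengths are in m, angles in rad, forces in N, time in s.
With the tool pointing down it reaches from about 0.375 to 0.975 m from the base axis. Payload 3.8 kg.
Tool frame: the origin (TCP) lies midway between the tips of the shut fingers; the grasp point (between the pads) lies 19 mm behind it; x points along the fingers, y is the direction in which the jaws open and shut, and the axes are right-handed (so a half turn about x gives the same grasp; the last joint's range is limited). The gripper opens to 88 mm and grips with 3 to 60 N. Pads are 18 mm wide; open, the fingers measure 123 mm over their backs; the gripper's body (75 mm by 187 mm) begins 45 mm behind the grasp point.
Start: joints at [1.308, 0.264, 1.604, -0, 1.274, -0.037], TCP at [0.151, 0.658, 0.239] pointing down, gripper open.
Joint ranges: [-2.63, 2.63], [-0.94, 2.18], [0.31, 2.57], [-1.31, 4.45], [0, 2.66], [-2.55, 2.55]. Speed limits (rad/s): [2.57, 2.57, 3.14, 3.14, 3.14, 3.14].

INTERFACE

Orientations are given as a rotation vector (axis times angle).
In Python, from cell import manip, inverse_kinematics, cams, order gives the robot as it stands. Calls block until the motion is done:
- manip.move_pose(position, orientation): joint-space move of the TCP to a pose.
- manip.move_linear(position, rate=0.15, rot=None): straight line of the TCP; rot=None keeps the orientation; rate is the mean speed in m/s.
- manip.set_joints(angles): joint-space move.
- manip.set_gripper(opening, force=None): finger opening in m; force is the grip in N (None keeps the last); returns when the fingers have stopped.
- manip.dwell(seconds).
- inverse_kinematics(position, orientation): joint angles nearest the present ones, or None.
- manip.state(): the state.
- cams.capture(name): name is "scene" or "top" or "wrist"; returns a dict with "image" (420x560x3 uint8, blue, green, red), "z_map" (420x560 float32, m along the optical axis (not along the pixel's ray), 0 where there is no reading), "intrinsics" (3x3 intrinsics, pixels), "position" and "orientation" of the camera in the world; the wrist camera has in their place "T_tool_cam" (4x4, takes a point from camera to tool coordinates, whose origin is the TCP and whose axes are the tool frame's). Camera axes: x right, y down, z forward; pixel columns grow to the right and rows downward; lengths in m; the calibration is good to about 2 mm. A picture is of the moment at which its call begins: read the wrist's pose just before it.
A pose or a line that the arm cannot do raises manip.IKError and nothing moves.
- order.close_job(): hands the job in, once; it reports no verdict.
The state is a dict: "clock": time; "joint_pos": joint angles; "joint_velocities": joint speeds; "tau": joint torques, N m; "tool_pos": TCP position; "tcp_rot": TCP orientation; "contact_force": force on the tool from outside, world axes, zero at the start; "moment": the same for the moment, N m; "gripper_width": finger opening in m.
Only numpy, scipy, OpenCV 4.12 (cv2) and the standard library are available. Lean on these libraries where they do the work, as an engineer would, in place of code of your own. Each camera call takes 0.05 s, during which the arm holds its last target.

TASK

Load the white gravity-feed tin dispenser through its open top with the two narrow tins, one at a time: the tall one first, so that it comes out first, then the short one on top of it. Both must end upright inside the tower, the tall tin on its floor; leave the wide tin and everything else on the worktop where it stands.

Things in the scene. Friction and masses are not known exactly. Their poses are not given: they have to be found in the camera images.
- dispenser: White sheet-metal tin dispenser, fixed: an upright square tower, 72 mm outside, 66 mm inside, on a base 8 mm thick. Origin on the tower's vertical axis at worktop level, z up, -x towards its front: bottom outlet open up to 82 mm, with a lip 14 mm high and a small tray reaching 63 mm from the axis; above it a slot 34 mm wide. It may stand turned by up to 20 degrees.
- dispenser_mouth (a point): Centre of the dispenser's open top, 142 mm above the worktop, on the tower's axis. The mouth flares at 45 degrees from the 66 mm square throat (130 mm above the worktop) to about 90 mm square here. A narrow tin let go upright with its foot in the flare or throat falls to the tower's floor, 8 mm above the worktop, or onto the tin below.
- tall_tin_center (a point): Tall narrow tin standing upright, plain steel with a brown paper band: diameter 52 mm, height 65 mm, 0.16 kg. Point at its centre, 32.5 mm above its foot; z along its axis.
- short_tin_center (a point): Short narrow tin standing upright, same make: diameter 52 mm, height 45 mm, 0.11 kg. Point at its centre, 22.5 mm above its foot; z along its axis.
- tall_tin: The tall narrow tin itself; origin at the centre of its foot.
- short_tin: The short narrow tin itself; origin at the centre of its foot.
- wide_tin: Wide tin, same make, to be left alone: diameter 74 mm, height 55 mm (too wide for the dispenser). Origin at the centre of its foot.
- katori: Small steel bowl, to be left alone: diameter 72 mm, height 34 mm. Origin at the centre of its foot.
- tumbler: Steel tumbler at the back, to be left alone: diameter 71 mm, height 104 mm. Origin at the centre of its foot.
- garlic: Garlic bulb, to be left alone: about 53 mm across and 52 mm high. Origin under its centre.
There are look-alikes about, which are no part of the job. What is shaped like the short_tin but black or yellow is not meant. What is shaped like the tall_tin but purple is not meant.

How it is judged:
By the outcome, as a careful person would: the job done as asked, in the order asked, and still so for the second after the job is handed in, with the robot touching nothing.
It also fails if it takes over 48 s, if anything falls off the work surface, if the arm or the gripper's body presses on something with over 40 N, if the wrist force passes 120 N, or if a joint passes its speed limit or range.

## Working session

There is one attempt and no reset: what is moved stays moved. The work goes in short steps, each a Python script; the robot and the scene stay as the last script left them, time stands still between calls to the robot, and variables do not carry over. Pictures are saved under pics/ and viewed, and the job is handed in when it is done.

```bash
ls; mkdir -p pics
python3 - <<'E'
from cell import manip, cams
import cv2,numpy as np
for n in ("scene","top"):
    c=cams.capture(n); cv2.imwrite(f"pics/{n}0.png",c["image"]); np.savez(f"{n}0.npz",**c)
    print(n,c["intrinsics"].tolist(),c["position"],c["orientation"], (c["z_map"]>0).mean())
s=manip.state(); print(s["clock"],s["tool_pos"],s["tcp_rot"],s["gripper_width"],s["contact_force"])
E
```

```text
pics
scene [[405.1997051067334, 0.0, 274.1597588191814], [0.0, 405.1997051067334, 207.50674035934495], [0.0, 0.0, 1.0]] [ 0.25529378 -0.5386891   0.98511402] [-2.37052124  0.63507959 -0.20780093] 0.9957440476190477
top [[475.1837964487099, 0.0, 281.2803723425272], [0.0, 475.1837964487099, 213.113055834667], [0.0, 0.0, 1.0]] [0.5186256  0.07096139 1.10697518] [-2.19311165  2.14335096 -0.0563901 ] 0.9959651360544217
0.1 [0.15094269 0.65726126 0.23750892] [ 0.1757182   1.5638422  -0.17883044] 0.08767205124631287 [ 0.52980864  0.65626189 -0.19882935]
```

View pics/scene0.png

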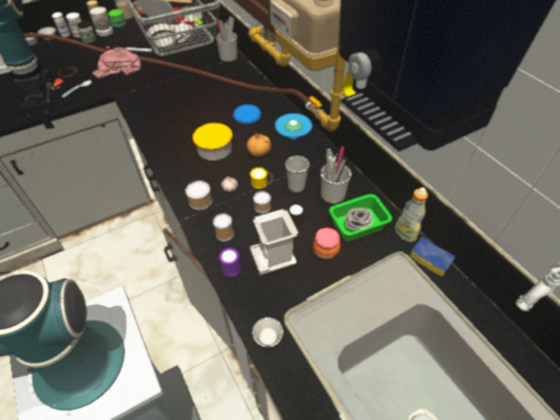

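View pics/top0.png

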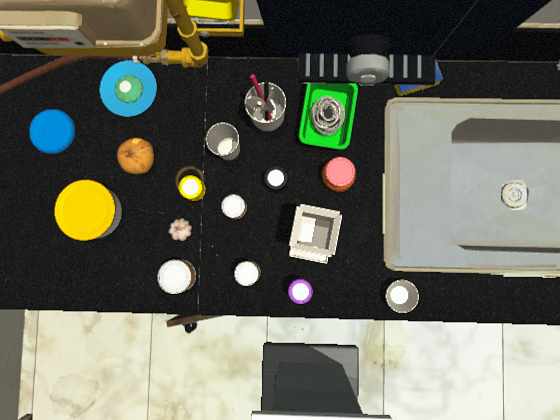

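The top view shows the narrow tins at about (247,273) and (233,206), the wide tin at (176,277) and the dispenser at (316,232). The look-alikes are black (276,178), yellow (191,187) and purple (300,291). Next I'll localise the tins and dispenser.

```bash
cat > h.py <<'E'
import numpy as np,cv2
from scipy.spatial.transform import Rotation as R
def pts(c):
    K=c["intrinsics"];z=c["z_map"];v,u=np.mgrid[:z.shape[0],:z.shape[1]]
    P=np.stack([(u-K[0,2])/K[0,0]*z,(v-K[1,2])/K[1,1]*z,z],-1)
    return P@R.from_rotvec(c["orientation"]).as_matrix().T+c["position"]
def ray(c,u,v,h):
    K=c["intrinsics"];d=R.from_rotvec(c["orientation"]).as_matrix()@np.array([(u-K[0,2])/K[0,0],(v-K[1,2])/K[1,1],1])
    p=np.array(c["position"]);return p+d*(h-p[2])/d[2]
E
python3 - <<'E'
from h import *
for n in("top","scene"):
    c=dict(np.load(n+"0.npz"));P=pts(c)
    S={"top":dict(tall=(247,273),short=(233,206),wide=(176,277),purple=(300,291),black=(276,178)),
     "scene":dict(tall=(223,217),short=(262,196),wide=(198,187),purple=(230,256),black=(296,210))}[n]
    Z=P[...,2]; lab=cv2.connectedComponents(((Z>.03)&(Z<.3)).astype(np.uint8))[1]
    for k,(u,v) in S.items():
        l=lab[v,u];m=lab==l
        zt=np.percentile(Z[m],90) if l else 0
        t=m&(Z>zt-.006); q=np.argwhere(t).astype(np.float32)[:,::-1].copy()
        (cu,cv),r=cv2.minEnclosingCircle(q)
        mu=q.mean(0)
        print(n,k,l,m.sum(),"top z",round(zt,4),"ray",ray(c,*mu,zt).round(4),"circ",ray(c,cu,cv,zt).round(4),"diam",round(2*r*c["z_map"][t].mean()/c["intrinsics"][0,0],4))
    T=P[(Z>.125)&(Z<.16)&(P[...,0]>.35)&(P[...,0]<.65)&(abs(P[...,1])<.3)]
    print("table z",np.median(Z[(abs(Z)<.03)]))
    print("disp",len(T),T.min(0),T.max(0),cv2.minAreaRect(T[:,:2].astype(np.float32)))
c=dict(np.load("top0.npz"))["image"]
cv2.imwrite("pics/topz.png",cv2.resize(c[150:320,150:350],None,fx=3.5,fy=3.5,interpolation=cv2.INTER_CUBIC))
E
```

```text
top tall 23 454 top z 0.0658 ray [0.4662 0.1732 0.0658] circ [0.4663 0.173  0.0658] diam 0.0516
top short 19 420 top z 0.0462 ray [0.6156 0.2097 0.0462] circ [0.6156 0.2093 0.0462] diam 0.0514
top wide 22 927 top z 0.056 ray [0.4549 0.3331 0.056 ] circ [0.455 0.333 0.056] diam 0.0743
top purple 24 455 top z 0.0662 ray [0.4309 0.0547 0.0662] circ [0.4309 0.0545 0.0662] diam 0.0519
top black 16 411 top z 0.0459 ray [0.6815 0.1155 0.0459] circ [0.6813 0.115  0.0459] diam 0.0516
table z 0.00040482454915546917
disp 1075 [ 0.50958317 -0.02425441  0.12503465] [0.61215486 0.08048763 0.14687421] ((0.5612279176712036, 0.02747645601630211), (0.09427408128976822, 0.09406949579715729), 80.06732177734375)
scene tall 56 316 top z 0.0667 ray [0.4687 0.1718 0.0667] circ [0.4689 0.1711 0.0667] diam 0.0506
scene short 53 211 top z 0.0467 ray [0.6178 0.2081 0.0467] circ [0.6182 0.2085 0.0467] diam 0.0504
scene wide 52 449 top z 0.0568 ray [0.4572 0.3316 0.0568] circ [0.4574 0.3341 0.0568] diam 0.0744
scene purple 58 363 top z 0.0664 ray [0.4333 0.0538 0.0664] circ [0.4334 0.0532 0.0664] diam 0.0513
scene black 55 1753 top z 0.1394 ray [0.5661 0.0336 0.1394] circ [0.5645 0.0276 0.1394] diam 0.1184
table z 0.0015524517670211235
disp 543 [ 0.51192489 -0.0252893   0.12524508] [0.61598656 0.08003984 0.14555024] ((0.5635666251182556, 0.028034605085849762), (0.09638737142086029, 0.09372521936893463), 79.97872924804688)
```

View pics/topz.png

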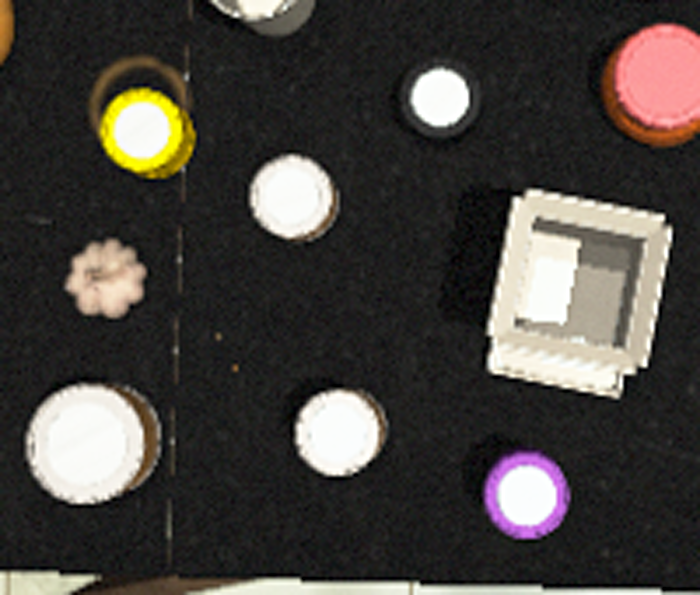

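```bash
cat >> h.py <<'E'
def ori(th):
    x=np.array([0,0,-1.]);y=np.array([np.cos(th),np.sin(th),0]);return R.from_matrix(np.stack([x,y,np.cross(x,y)],1)).as_rotvec()
TALL=np.array([.4675,.1724]);SHORT=np.array([.617,.2088]);DISP=np.array([.5625,.0277])
E
python3 - <<'E'
from h import *
from cell import manip,inverse_kinematics,cams
print(R.from_rotvec(manip.state()["tcp_rot"]).as_matrix().round(2))
print(cams.capture("wrist")["T_tool_cam"].round(3).tolist())
for nm,xy,zs in(("tall",TALL,(.031,.2,.25)),("short",SHORT,(.016,.2)),("disp",DISP,(.156,.144,.25))):
    for d in range(-180,180,30):
        q=[inverse_kinematics([*xy,z],ori(np.radians(d))) for z in zs]
        print(nm,d,[None if a is None else np.round(a,2).tolist() for a in (q[0],q[-1])] if d%60==0 or True else "")
for n in("top","scene"):
    P=pts(dict(np.load(n+"0.npz"))).reshape(-1,3)
    for lo,hi in((.1,.2),(.2,.5),(.5,.9)):
        T=P[(P[:,2]>lo)&(P[:,2]<hi)&(P[:,0]>.3)&(abs(P[:,1])<.8)]
        if len(T):print(n,lo,"minx",np.percentile(T[:,0],[0,1,5,50]).round(2),T[T[:,0].argmin()].round(2))
E
```

```text
[[-0.    0.22  0.97]
 [-0.    0.97 -0.22]
 [-1.   -0.   -0.  ]]
[[-0.001, -0.317, 0.948, -0.145], [1.0, -0.0, 0.001, -0.001], [0.0, 0.948, 0.317, -0.084], [0.0, 0.0, 0.0, 1.0]]
tall -180 [None, None]
tall -150 [None, None]
tall -120 [[0.3, 0.16, 2.15, 0.0, 0.82, 2.4], [0.3, -0.08, 1.96, 0.0, 1.26, 2.4]]
tall -90 [[0.3, 0.16, 2.15, -0.0, 0.82, 1.87], [0.3, -0.08, 1.96, -0.0, 1.26, 1.87]]
tall -60 [[0.3, 0.16, 2.15, -0.0, 0.82, 1.35], [0.3, -0.08, 1.96, -0.0, 1.26, 1.35]]
tall -30 [[0.3, 0.16, 2.15, 0.0, 0.82, 0.83], [0.3, -0.08, 1.96, 0.0, 1.26, 0.83]]
tall 0 [[0.3, 0.16, 2.15, -0.0, 0.82, 0.3], [0.3, -0.08, 1.96, -0.0, 1.26, 0.3]]
tall 30 [[0.3, 0.16, 2.15, 0.0, 0.82, -0.22], [0.3, -0.08, 1.96, 0.0, 1.26, -0.22]]
tall 60 [[0.3, 0.16, 2.15, -0.0, 0.82, -0.74], [0.3, -0.08, 1.96, -0.0, 1.26, -0.74]]
tall 90 [[0.3, 0.16, 2.15, -0.0, 0.82, -1.27], [0.3, -0.08, 1.96, -0.0, 1.26, -1.27]]
tall 120 [[0.3, 0.16, 2.15, -0.0, 0.82, -1.79], [0.3, -0.08, 1.96, -0.0, 1.26, -1.79]]
tall 150 [[0.3, 0.16, 2.15, -0.0, 0.82, -2.31], [0.3, -0.08, 1.96, -0.0, 1.26, -2.31]]
short -180 [None, None]
short -
[... 1317 characters left out ...]
 0.0]]
disp 30 [[0.0, 0.12, 1.93, 0.0, 1.09, -0.52], [0.0, 0.05, 1.83, 0.0, 1.26, -0.52]]
disp 60 [[0.0, 0.12, 1.93, -0.0, 1.09, -1.04], [0.0, 0.05, 1.83, -0.0, 1.26, -1.04]]
disp 90 [[0.0, 0.12, 1.93, -0.0, 1.09, -1.57], [0.0, 0.05, 1.83, -0.0, 1.26, -1.57]]
disp 120 [[0.0, 0.12, 1.93, -0.0, 1.09, -2.09], [0.0, 0.05, 1.83, -0.0, 1.26, -2.09]]
disp 150 [None, None]
top 0.1 minx [0.51 0.52 0.53 0.92] [0.51 0.01 0.14]
top 0.2 minx [0.76 0.76 0.77 0.83] [ 0.76 -0.08  0.43]
top 0.5 minx [0.72 0.72 0.73 0.76] [ 0.72 -0.01  0.56]
scene 0.1 minx [0.51 0.53 0.59 0.98] [ 0.51 -0.    0.14]
scene 0.2 minx [0.76 0.77 0.8  0.99] [ 0.76 -0.    0.43]
scene 0.5 minx [0.72 0.72 0.76 0.79] [ 0.72 -0.01  0.57]
```

Both views agree within about 2 mm, and heights, diameters and the 94 mm mouth match the sizes given. The dispenser yaw is about -10°. Next I'll pick the tall tin.

```bash
python3 - <<'E'
from h import *
from cell import manip,cams
o=ori(np.radians(35))
manip.move_pose([*TALL,.25],o)
manip.move_linear([*TALL,.10],rate=.2)
manip.move_linear([*TALL,.032],rate=.1)
s=manip.state();print(s["clock"],s["tool_pos"],s["contact_force"])
manip.set_gripper(.03,force=25)
s=manip.state();print(s["clock"],s["gripper_width"],s["contact_force"])
manip.move_linear([*TALL,.25],rate=.2)
s=manip.state();print(s["clock"],s["gripper_width"],s["contact_force"],s["tool_pos"])
manip.move_pose([*DISP,.25],ori(np.radians(80)))
s=manip.state();print(s["clock"],s["gripper_width"],s["tool_pos"])
for n in("scene","top","wrist"):
    c=cams.capture(n);cv2.imwrite(f"pics/{n}1.png",c["image"])
    np.savez(f"{n}1.npz",**c)
E
python3 -c "
import cv2,numpy as np
a=cv2.imread('pics/wrist1.png');b=cv2.imread('pics/scene1.png')
cv2.imwrite('pics/c1.png',cv2.resize(np.hstack([a,b]),(800,300)))"
```

```text
3.9667 [0.4680897  0.17257231 0.0325308 ] [-0.3761416  -0.19804162  0.21239653]
4.6083 0.0513513965553274 [0.45292339 0.93242359 1.8703056 ]
5.85 0.05141304087288887 [-0.8447368  -0.33154397 -1.58714624] [0.46651013 0.17206592 0.24832645]
6.8583 0.05113671357658245 [0.5618769  0.02797869 0.24898573]
```

View pics/c1.png

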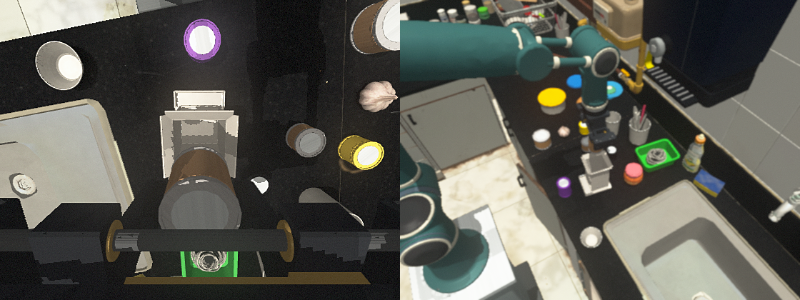

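The wrist view shows the tin upright in the jaws at about (200,190), laterally centred on the tower at about (200,140). I'll lower and release.

Run:
```python
from h import *
from cell import manip,cams
manip.move_linear([*DISP,.175],rate=.15)
for z in (.165,.157):
    manip.move_linear([*DISP,z],rate=.06)
    s=manip.state();print(s["clock"],s["tool_pos"],s["contact_force"],s["gripper_width"])
manip.set_gripper(.066)
manip.dwell(.4)
s=manip.state();print(s["clock"],s["contact_force"],s["gripper_width"])
manip.move_linear([*DISP,.26],rate=.2)
w=manip.state();c=cams.capture("wrist");cv2.imwrite("pics/wrist2.png",c["image"])
T=np.eye(4);T[:3,:3]=R.from_rotvec(w["tcp_rot"]).as_matrix();T[:3,3]=w["tool_pos"];T=T@c["T_tool_cam"]
c["position"]=T[:3,3];c["orientation"]=R.from_matrix(T[:3,:3]).as_rotvec();P=pts(c)
q=P[(np.hypot(P[...,0]-DISP[0],P[...,1]-DISP[1])<.028)&(P[...,2]<.12)]
print(np.percentile(q[:,2],[5,25,50,75,95]).round(3))
manip.move_pose([*SHORT,.2],ori(np.radians(90)))
manip.set_gripper(.088)
for n in("scene","top"):
    c=cams.capture(n);cv2.imwrite(f"pics/{n}2.png",c["image"]);np.savez(n+"2.npz",**c)
print(manip.state()["clock"])
a=cv2.imread('pics/wrist2.png');b=cv2.imread('pics/scene2.png')
cv2.imwrite('pics/c2.png',cv2.resize(np.hstack([a,b]),(800,300)))
```

```text
7.975 [0.56242937 0.02768441 0.16501751] [-0.46382101 -0.25134413 -1.22975055] 0.05138658227083764
8.2583 [0.56199094 0.02767053 0.15633694] [-0.00634878 -0.09030249 -1.50694539] 0.05161422123594906
9.075 [-0.87140692 -0.02191001  0.18588987] 0.06603727748120239
[0.069 0.07  0.07  0.071 0.072]
11.2083
```

View pics/c2.png

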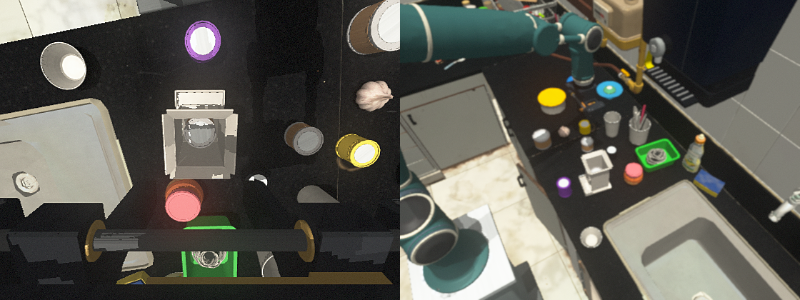

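View pics/top2.png

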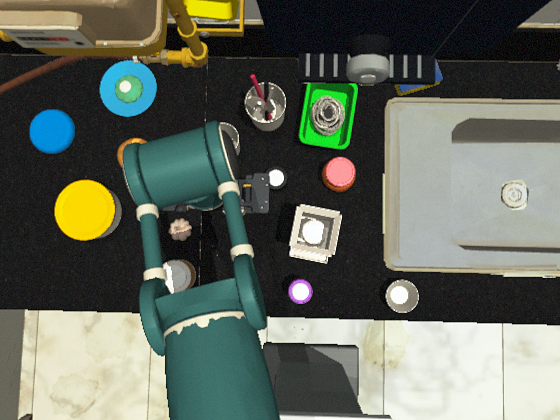

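The tall tin is in the tower: its lid reads flat at z ≈ 0.070, against 0.073 expected, and shows at (313,232) in the top view. Next I'll pick the short tin.

Run:
```python
from h import *
from cell import manip,cams
manip.move_linear([*SHORT,.08],rate=.2)
manip.move_linear([*SHORT,.017],rate=.1)
s=manip.state();print(s["clock"],s["tool_pos"],s["contact_force"])
manip.set_gripper(.03,force=25)
s=manip.state();print(s["clock"],s["gripper_width"],s["contact_force"])
manip.move_linear([*SHORT,.25],rate=.2)
manip.move_pose([*DISP,.25],ori(np.radians(80)))
s=manip.state();print(s["clock"],s["gripper_width"],s["tool_pos"],s["contact_force"])
b=cams.capture("scene")["image"];a=cams.capture("wrist")["image"]
cv2.imwrite('pics/c3.png',cv2.resize(np.hstack([a,b]),(800,300)))
```

```text
12.7417 [0.61734811 0.20890851 0.01719924] [ 0.13280996  0.34520552 -0.09540965]
13.3833 0.051293827173023866 [-0.26259138  0.33405856  1.41594884]
15.4833 0.05145767423562191 [0.56277523 0.02824399 0.24976443] [ 0.4104685   0.05093244 -1.74324499]
```

View pics/c3.png

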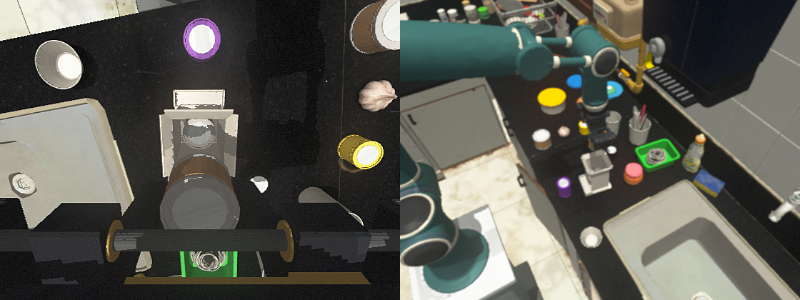

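The short tin is held upright at about (200,195), with the tall tin's lid in the tower behind it at (200,132). I'll lower and release.

Run:
```python
from h import *
from cell import manip,cams
manip.move_linear([*DISP,.17],rate=.15)
for z in (.155,.146):
    manip.move_linear([*DISP,z],rate=.06)
    s=manip.state();print(s["clock"],s["tool_pos"],s["contact_force"],s["gripper_width"])
manip.set_gripper(.066)
manip.dwell(.4)
s=manip.state();print(s["clock"],s["contact_force"],s["gripper_width"])
manip.move_linear([*DISP,.26],rate=.2)
w=manip.state();c=cams.capture("wrist");a=c["image"]
T=np.eye(4);T[:3,:3]=R.from_rotvec(w["tcp_rot"]).as_matrix();T[:3,3]=w["tool_pos"];T=T@c["T_tool_cam"]
c["position"]=T[:3,3];c["orientation"]=R.from_matrix(T[:3,:3]).as_rotvec();P=pts(c)
q=P[(np.hypot(P[...,0]-DISP[0],P[...,1]-DISP[1])<.028)&(P[...,2]<.135)]
print(np.percentile(q[:,2],[5,25,50,75,95]).round(3))
manip.move_pose([.40,.33,.30],ori(np.radians(80)))
t=cams.capture("top");np.savez("top4.npz",**t);P=pts(t)
q=P[(np.hypot(P[...,0]-DISP[0],P[...,1]-DISP[1])<.022)&(P[...,2]<.135)]
print("top",np.percentile(q[:,2],[5,25,50,75,95]).round(3))
b=cams.capture("scene")["image"]
print(manip.state()["clock"])
cv2.imwrite('pics/c4.png',cv2.resize(np.hstack([a,t["image"]]),(800,300)))
cv2.imwrite('pics/c5.png',cv2.resize(b[120:330,150:430],None,fx=2.8,fy=2.8,interpolation=cv2.INTER_CUBIC))
```

```text
16.6667 [0.56214579 0.02764303 0.15464039] [-0.35348832 -0.27527599 -1.03407478] 0.05123854304929177
16.9667 [0.56198786 0.02767273 0.14531478] [-0.38467932 -0.09467332 -0.84887487] 0.051474766132406626
17.7833 [ 0.55700939 -0.32218743 -0.29554449] 0.06584060806247014
[0.075 0.114 0.115 0.116 0.117]
top [0.114 0.115 0.116 0.117 0.119]
19.95
```

View pics/c4.png

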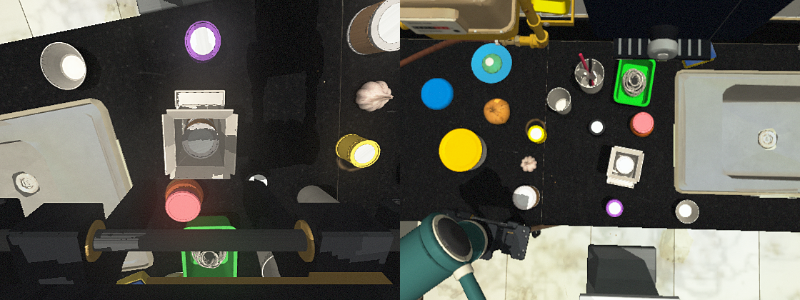

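View pics/c5.png

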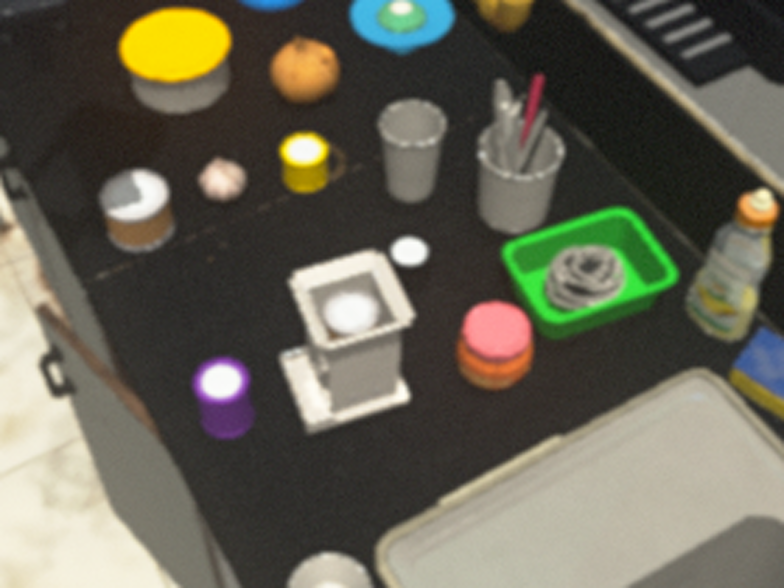

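Both views put the short tin's lid flat at z ≈ 0.115–0.116, against 0.118 expected. It shows inside the tower at about (625,165) in the right half of the composite picture. The neighbours are in place and the arm is clear, so I'm handing in.

Run:
```python
from cell import order,manip
order.close_job();print(manip.state()["clock"])
```

```text
the job is handed in; nothing more can be done
the job is handed in; nothing more can be done
```

I loaded the tall tin first and then the short tin through the dispenser's mouth, and handed the job in at about 20 s of the 48 s allowed.

- **Tall tin:** after its release the lid read flat at z ≈ 0.070 m, against 0.073 m expected if it stands on the tower's floor.
- **Short tin:** its lid read flat at 0.115 m (wrist camera) and 0.116 m (top camera), against 0.118 m expected for sitting on the tall tin. The 2–3 mm shortfalls in both lid heights are about the cameras' calibration error.
- **Forces:** the contact force stayed below 2 N at every point I checked.
- **Surroundings:** in the last pictures the wide tin and the other nearby objects looked unmoved. I judged that by eye rather than re-measuring their positions. The arm was clear of everything when I handed in.

No check failed.

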